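# Pack the spatula into the instrument box, lock them down and close the lid

### The job

Pack the instrument box for the steriliser: lay the spatula with the red handle, now on the bench, in the free pair of notches of the blue combs, swing the hold-down bar fully down over the instruments so that nothing stands above the rim, then close the lid fully. The tweezers already in the box stay in their notches; leave the amber bottle and the glass dish on the bench where they are.

Things in the scene. Friction and masses are not known exactly. Their poses are not given: they have to be found in the camera images.
- case: Open aluminium instrument box, fixed to the bench, 133 (x) x 205 (y) mm, 66 mm high when shut. Origin: centre of its underside; own x from the front long wall to the hinge side (away from the robot), y along the box to its left end, z up. Inside: x -49 to +54 mm, y -94 to +94 mm, floor 3.4 mm up; walls 4 mm thick, rim 45 mm high.
- free_notch (a point): Free pair of notches (x = -16 mm in the box): point half-way between the combs (y = 0), 25 mm above the box's underside, where the centre of the spatula belongs. Axes as the box's; the instrument lies along y. Each notch is 16 mm wide at the bottom (21 mm above the box's underside) and 26 mm at the mouth.
- rear_notch (a point): The occupied pair of notches: where the tweezers' centre rests, at x = +34, y = 0, 25 mm up in the box. Axes as the box's.
- tweezers_mid (a point): Centre of steel tweezers, 126 mm long (own x), 13 mm wide, 8 mm high, lying loose in the rear notches.
- spatula_mid (a point): Centre of a double-ended steel spatula lying on the bench, 172 mm long (own x; ends at +88 and -84 mm), with a red plastic handle in the middle, 120 mm long, 12 mm wide (own y), 8 mm high, and a short steel blade at each end; about 45 g, balanced at its middle. Grasp across the handle near the middle. Either end may point left in the box, with 6 mm or more to spare at each end wall.
- hold_bar (a joint): Angle of the hold-down bar (rad): 0 = fully down and level, 1.57 = upright, stop at 1.95 past upright. A steel wire U at the left end of the box; hinge axis parallel to the box's x at y = +72 mm, 36 mm up; 52 mm from axis to crossbar. It folds towards the middle of the box (-y). Friction 0.03 N m keeps it upright; it weighs 60 g. The lid cannot close while it stands up.
- bar_mid (a point): Middle of the bar's crossbar, a blue sleeve 9 mm in diameter and 86 mm long, parallel to the box's x. When the bar is down it lies at x = +3, y = +20, 36 mm up in the box.
- case_lid (a joint): Angle of the lid (rad): 0 = shut, 1.57 = upright, stop at 1.92. Its hinge is stiff (0.05 N m friction and damped): it stays open past upright and sinks slowly when tipped forward.
- lid_hinge (a point): Middle of the lid's hinge axis (along the box's y) at x = +62 mm, 46.5 mm up in the box. The lid is a shallow pan: shut, it reaches 115 mm from the hinge to the front and 96 mm to each side, its outer top face 20 mm above the hinge axis. Open, this face looks to the back.
- lid_edge (a point): Middle of the lid's front edge on its outer face, 113 mm from the hinge axis; it moves with the lid.
- amber_mid (a point): Centre of an amber glass reagent bottle, 56 mm in diameter, 109 mm tall, standing on the bench; bystander.
- petri_mid (a point): Centre of a clear round glass dish, 95 mm in diameter, 16 mm high, lying on the bench; bystander.
- comb_left (a point): Top middle of the left of two upright blue combs that stand across the inside of the box at y = +40 and y = -40 mm, each 10 mm thick in y, from x = -44 to +50 mm, tops 34 mm above the box's underside. Each has two notches 13 mm deep with sloping flanks. Between the combs (y -33 to +33 mm) the space is open to the floor for fingers.
Not all that is in view belongs to the job. Of the things that look like the part that bears spatula_mid, take the one that is farthest from the robot's base at the start.

How it is judged:
By the outcome, as a careful person would: the job done as asked, in the order asked, and still so for the second after the job is handed in, with the robot touching nothing.
It also fails if it takes over 72 s, if anything falls off the work surface, if the arm or the gripper's body presses on something with over 40 N, if the wrist force passes 120 N, or if a joint passes its speed limit or range.

### The arm

A 6-joint arm with a two-finger parallel gripper is mounted at the origin on a cart in front of the work surface, level with it; the furniture and walls round the work are solid. World frame = base frame: x ahead of the robot, y to its left, z up, the work surface at z = 0. Lengths are in mm, angles in rad, forces in N, time in s.
With the tool pointing down it reaches from about 225 to 725 mm from the base axis. Payload 3.1 kg.
Tool frame: the origin (TCP) lies between the finger pads; the fingertips stand 14 mm ahead of it and the grasp point (between the pads) lies 5 mm behind it; z points along the fingers, y is the line along which they close (so a half turn about z gives the same grasp; the last joint's range is limited). The gripper opens to 85 mm and grips with 20 to 120 N. Pads are 22 mm wide; open, the fingers measure 114 mm over their backs; the gripper's body (76 mm by 85 mm) begins 54 mm behind the grasp point. The pads swing forward as they close: fully open they stand 13 mm farther back than shut.
Start: joints at [-1.477, 0.048, 0.099, 1.622, 0, 1.443], TCP at [115.478, -512.135, 245.312] pointing down, gripper open.
Joint ranges: [-2.91, 2.91], [-0.99, 1.94], [-1.21, 1.42], [-2.12, 2.29], [-1.49, 1.47], [-3.14, 3.14]. Speed limits (rad/s): [2.79, 2.79, 3.14, 3.14, 3.14, 3.14].

### API

Orientations are given as a unit quaternion [x, y, z, w].
In Python, from plant import ctrl gives the robot as it stands.
- The arm moves only by the tool arm_command, never from a script. Its argument "rows" is a list of rows, each a list of 2 entries, a list of its own where there are three numbers: the shift along the tool's x, y, z in mm, then the turn about the tool's z in rad. A call has 1 to 8 rows; each row is the pose to reach, as a shift and turn from the pose commanded when the call began, along the tool's axes at that moment; what a row does not reach only later rows make up. A row lasts 1/8 s, in which the tool goes at most 62.5 mm and 10.7 degrees, less where a joint would pass 70% of its speed; a pose out of reach is approached as far as the arm can. A call with a gripper value outside its range is refused whole. "claw" is the opening, from 0 (shut) to 1 (fully open), set as the call begins (left out, the last holds). The fingers move at their own pace and stop on an object; "grip_force" is the grip in N (left out, the last holds). Time passes only in rows, so rows that repeat a pose let the fingers close. It gives the time, the measured TCP pose, the force, the opening and the grip force at its end, in the units of the state.
- ctrl.get_state(): the state, without advancing time (a new reading comes with each control period).
- ctrl.snapshot(name): name is "side" or "top" or "wrist"; returns a dict with "frame" (480x640x3 uint8, red, green, blue), "range_z" (480x640 float32, mm along the optical axis (not along the pixel's ray), 0 where there is no reading), "vertical_fov" (degrees; the focal length in pixels is half the picture's height over the tangent of half this angle, whatever the lens; pixels are square), "cx", "cy" (the principal point, pixels), "cam_to_world" (4x4, takes a point from camera to world coordinates); the wrist camera has in their place "T_tool_cam" (4x4, takes a point from camera to tool coordinates, whose origin is the TCP and whose axes are the flange's). Camera axes: x right, y down, z forward; pixel columns grow to the right and rows downward; lengths in mm; the calibration is good to about 2 mm. A picture is of the moment at which its call begins: read the wrist's pose just before it.
- ctrl.job_done(): hands the job in; it is judged then, once.
The state is a dict: "time": time; "q": joint angles; "joint_vel": joint speeds; "tau": joint torques, N m; "tcp_pos": TCP position; "tcp_rot": TCP orientation; "wrist_force": force on the tool from outside, world axes, zero at the start; "wrist_torque": the same for the moment, N m; "gripper_width": finger opening in mm; "finger_force": force on a finger pad.
Only numpy, scipy, OpenCV 4.12 (cv2) and the standard library are available. Lean on these libraries where they do the work, as an engineer would, in place of code of your own. Each camera call takes 0.05 s, during which the arm holds its last target. There are 200 camera calls.

## Working session

There is one attempt and no reset: what is moved stays moved. The work goes in short steps, Python scripts to look and compute and a tool call to move; the robot and the scene stay as the last step left them, time stands still between calls to the robot, and variables do not carry over. Pictures are saved under pics/ and viewed, at most 12 in all, crops included, and the job is handed in when it is done.

Besides the shell and the picture viewer there is one more tool, called in YAML: its name, and indented under it one key for each argument. arm_command: Moves the arm, as the interface text tells. Its arguments: {"type":"object","properties":{"rows":{"type":"array","items":{"type":"array"}},"claw":{"type":"number"},"grip_force":{"type":"number"}},"required":["rows"]}

```bash
ls; mkdir -p pics; cat > h.py <<'E'
import numpy as np, cv2
from plant import ctrl
from scipy.spatial.transform import Rotation as R
def snap(name):
    st=ctrl.get_state(); s=ctrl.snapshot(name)
    if name=='wrist':
        T=np.eye(4);T[:3,:3]=R.from_quat(st['tcp_rot']).as_matrix();T[:3,3]=st['tcp_pos']
        s['T']=T@np.array(s['T_tool_cam'])
    else: s['T']=np.array(s['cam_to_world'])
    s['f']=240/np.tan(np.radians(s['vertical_fov'])/2)
    return s
def save(s,fn,crop=None,k=1):
    im=s['frame'][:,:,::-1]
    if crop: x0,y0,x1,y1=crop; im=im[y0:y1,x0:x1]
    if k!=1: im=cv2.resize(im,None,fx=k,fy=k,interpolation=cv2.INTER_CUBIC)
    cv2.imwrite('pics/'+fn,im)
def ray(s,u,v):
    d=np.array([(u-s['cx'])/s['f'],(v-s['cy'])/s['f'],1]);return s['T'][:3,3],s['T'][:3,:3]@d
def onz(s,u,v,z):
    o,d=ray(s,u,v);return o+d*(z-o[2])/d[2]
def dep(s,u,v):
    o,d=ray(s,u,v);return o+d*s['range_z'][int(round(v)),int(round(u))]
E
python3 - <<'E'
from h import *
import pickle
st=ctrl.get_state();print(st)
for n in ['top','side']:
    s=snap(n);save(s,n+'0.png');print(n,s['T'].round(3).tolist(),s['f'],s['cx'],s['cy'])
    pickle.dump(s,open(n+'0.pkl','wb'))
E
```

```text
pics
{'time': 0.0, 'q': array([-1.47682285e+00,  4.87210039e-02,  9.75838369e-02,  1.62201028e+00,
       -1.29712339e-05,  1.44300009e+00]), 'joint_vel': array([ 7.15947373e-05, -4.82705728e-04,  1.20468281e-03,  1.71263629e-04,
       -4.19259073e-04, -1.19802628e-03]), 'tau': array([-1.75773748e-04, -3.38776946e+01,  3.20016754e+01,  1.99293857e-02,
       -2.31302165e-04,  2.13806082e-06]), 'tcp_pos': array([ 115.40729789, -511.55631452,  244.12558961]), 'tcp_rot': array([ 9.93857883e-01,  1.10657698e-01,  1.33947429e-05, -1.17550325e-03]), 'wrist_force': array([ 0.15100881,  0.68821906, -0.7603943 ]), 'wrist_torque': array([-0.03003426, -0.00364868,  0.02507448]), 'finger_force': 0.0, 'gripper_width': 85.97071373292023}
top [[0.012, -0.987, 0.161, 338.162], [-1.0, -0.009, 0.021, 117.532], [-0.019, -0.161, -0.987, 927.995], [0.0, 0.0, 0.0, 1.0]] 434.2293654174569 325.2193133407665 242.08072789882522
side [[-0.995, 0.061, -0.076, 564.85], [0.095, 0.44, -0.893, 1172.419], [-0.021, -0.896, -0.443, 598.353], [0.0, 0.0, 0.0, 1.0]] 618.7619651316204 317.0935997604213 237.83118429690822
```

View pics/top0.png

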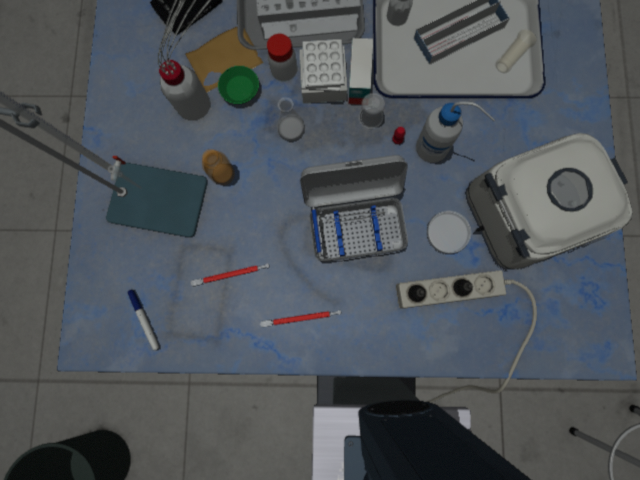

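View pics/side0.png

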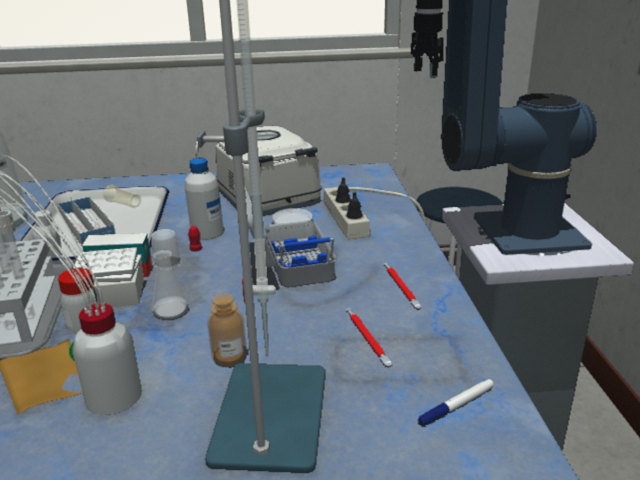

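The top view shows two red-handled spatulas, A at (230,274) and B at (300,318). The box is at (355,225) with its bar upright at the left end, and there is a clamp stand at (155,200). I'll measure all of these.

```bash
python3 - <<'E'
from h import *
import pickle
s=pickle.load(open('top0.pkl','rb'));f=s['frame'];hsv=cv2.cvtColor(f,cv2.COLOR_RGB2HSV)
m=(((hsv[...,0]<8)|(hsv[...,0]>174))&(hsv[...,1]>150)&(hsv[...,2]>120)).astype(np.uint8);m[:255]=0
n,l,st,c=cv2.connectedComponentsWithStats(m)
for i in range(1,n):
    if st[i,4]>80:
        ys,xs=np.where(l==i);P=np.array([onz(s,x,y,8) for x,y in zip(xs,ys)])
        ce=P.mean(0);w,v=np.linalg.eigh(np.cov(P[:,:2].T));a=v[:,1];pr=(P[:,:2]-ce[:2])@a
        print('red',c[i],ce.round(1),'len',np.ptp(pr).round(),'ang',np.arctan2(a[1],a[0]).round(3),'dist',np.hypot(*ce[:2]).round())
b=((abs(hsv[...,0].astype(int)-112)<10)&(hsv[...,1]>190)).astype(np.uint8);w0=b.copy()*0;w0[195:270,295:415]=1;b*=w0
n,l,st,c=cv2.connectedComponentsWithStats(b)
for i in range(1,n):
    if st[i,4]>8: print('blue',st[i],c[i].round(1),onz(s,*c[i],34).round(1),dep(s,*c[i]).round(1))
for p in [(222,170),(450,232),(155,200),(122,190),(312,262),(405,247),(402,198)]: print(p,onz(s,*p,45 if p[0]>300 and p[0]<410 else 0).round(),dep(s,*p).round())
save(s,'c1.png',(180,145,420,335),3.1)
E
```

```text
red [230.19313305 273.69098712] [417.8 338.9   8. ] len 115.0 ang 1.813 dist 538.0
red [301.3442623  317.54098361] [327.7 185.1   8. ] len 115.0 ang 1.732 dist 376.0
blue [371 206   4   5  12] [372.7 207.9] [557.6  37.5  34. ] [558.2  37.3  31.8]
blue [312 210   8  42 107] [315.9 230. ] [509.1 156.6  34. ] [498.3 154.1  90.6]
blue [334 212   3   4   9] [335.3 213.3] [545.3 116.1  34. ] [545.2 116.1  34.3]
blue [373 217   8  33  98] [376.5 232.3] [505.5  29.7  34. ] [506.8  29.1  27.3]
blue [337 222   4  18  43] [338.5 230.6] [508.3 109.2  34. ] [508.  109.2  35.6]
blue [339 241   4  10  17] [340.5 246.4] [474.9 104.8  34. ] [476.5 104.6  23.5]
(222, 170) [650. 370.   0.] [624. 349.  78.]
(450, 232) [ 514. -132.    0.] [ 511. -128.   17.]
(155, 200) [580. 516.   0.] [577. 510.  13.]
(122, 190) [603. 592.   0.] [595. 578.  28.]
(312, 262) [440. 163.  45.] [445. 165.   1.]
(405, 247) [473. -27.  45.] [473. -27.  46.]
(402, 198) [577. -23.  45.] [589. -30.   0.]
```

View pics/c1.png

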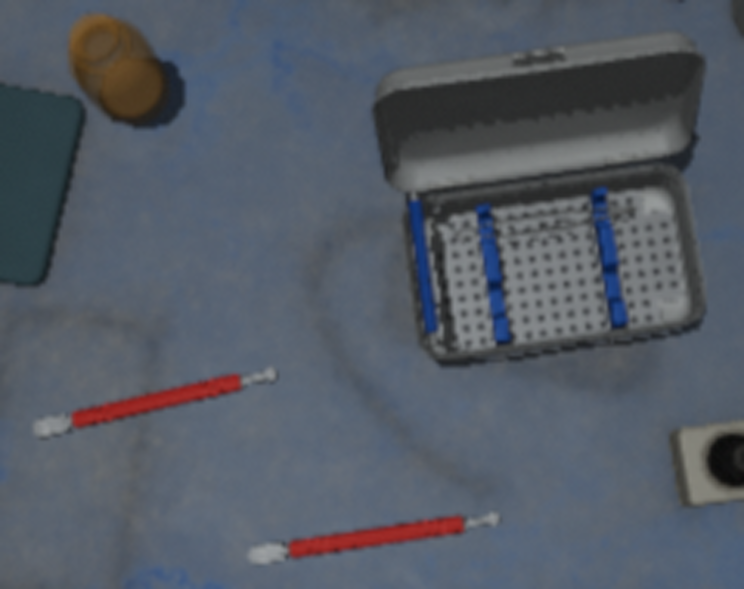

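Candidates for the spatula are A at px (230,274), 538 mm from the base, and B at px (301,318), 376 mm. Both have red handles of the same length. A is farther, so I take A, and the crop confirms it is a double-ended spatula with a red handle. The tweezers lie in the rear notches. Next I go above A.

arm_command:
  rows:
    - [[240,-380,0],-0.8]
    - [[240,-380,0],-0.8]
    - [[240,-380,0],-0.8]
    - [[240,-380,0],-0.8]
    - [[240,-380,0],-0.8]
    - [[240,-380,0],-0.8]
    - [[240,-380,0],-0.8]
    - [[482,-764,0],-1.59]
  claw: 1

```text
time: 1.1
tcp_pos: [283.0, -39.2, 245.1]
tcp_rot: [0.822, 0.57, 0.0, 0.001]
wrist_force: [1.6, 0.0, -0.2]
gripper_width: 85.4
finger_force: 0.0
```

arm_command:
  rows:
    - [[401,-6,60],-0.6]
    - [[401,-6,60],-0.6]
    - [[401,-6,60],-0.6]
    - [[401,-6,60],-0.6]
    - [[401,-6,60],-0.6]
    - [[401,-6,60],-0.6]
    - [[401,-6,60],-0.6]
    - [[401,-6,60],-0.6]

```text
time: 2.1
tcp_pos: [418.5, 337.5, 183.3]
tcp_rot: [0.617, 0.787, -0.002, -0.001]
wrist_force: [-2.3, -0.2, -0.3]
gripper_width: 85.4
finger_force: 0.0
```

```bash
cat >> h.py <<'E'
def redfit(s,z=6):
    f=s['frame'];hsv=cv2.cvtColor(f,cv2.COLOR_RGB2HSV)
    m=(((hsv[...,0]<8)|(hsv[...,0]>174))&(hsv[...,1]>150)&(hsv[...,2]>90)).astype(np.uint8)
    n,l,st,c=cv2.connectedComponentsWithStats(m);i=1+np.argmax(st[1:,4])
    (u,v),wh,an=cv2.minAreaRect(np.argwhere(l==i)[:,::-1].astype(np.float32))
    bx=cv2.boxPoints(((u,v),wh,an));W=np.array([onz(s,*p,z) for p in bx])
    e=[(W[k]+W[(k+1)%4])/2 for k in range(4)]
    a,b=(e[0],e[2]) if np.linalg.norm(e[0]-e[2])>np.linalg.norm(e[1]-e[3]) else (e[1],e[3])
    L=np.linalg.norm(a-b);d=b-a
    return (u,v),st[i],(a+b)/2,L,np.arctan2(d[1],d[0])
E
python3 - <<'E'
from h import *
import pickle
st=ctrl.get_state();print(st['tcp_pos'],2*np.arctan2(st['tcp_rot'][1],st['tcp_rot'][0]),st['q'].round(2))
s=snap('wrist');save(s,'w1.png');print(redfit(s)); pickle.dump(s,open('w1.pkl','wb'))
d=pickle.load(open('side0.pkl','rb'))
for v in (250,290,320,345): print([dep(d,u,v).round() for u in (264,266,268)])
E
```

```text
[418.52886638 337.53423173 183.26164565] 1.8119918947209868 [0.55 0.08 0.01 1.5  0.   1.88]
((323.0, 187.0), array([317, 151,  13,  73, 634], dtype=int32), array([411.26076924, 366.41195481,   6.        ]), np.float64(65.38931577494135), np.float64(-1.3283232124123185))
[array([573., 508., 257.]), array([573., 180.,  88.]), array([569., 182.,  89.])]
[array([576., 512., 203.]), array([573., 512., 203.]), array([571., 510., 202.])]
[array([578., 510., 158.]), array([576., 507., 156.]), array([576., 271.,  -2.])]
[array([585., 344.,  -1.]), array([578., 509., 118.]), array([576., 506., 116.])]
```

View pics/w1.png

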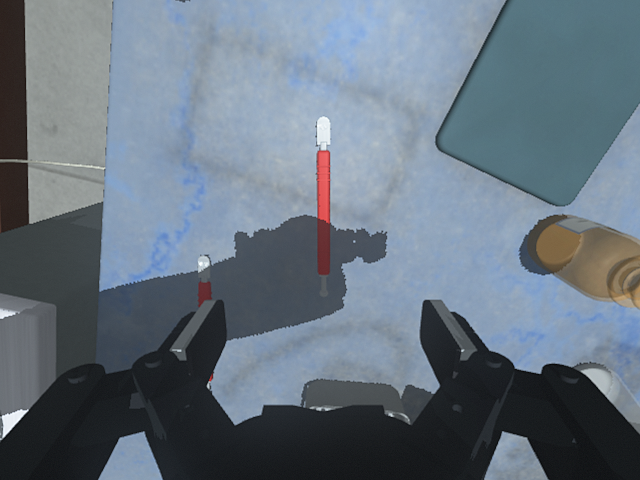

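The wrist view shows the spatula handle from (323,151) to (324,274), partly in the arm's shadow. The fingers are centred on the same column, and the neighbouring spatula is at (205,290).

```bash
sed -i 's/>90))/>40))/' h.py; python3 - <<'E'
from h import *
import pickle
s=pickle.load(open('w1.pkl','rb'));print(s['cx'],s['cy'],redfit(s),onz(s,323,151,6),onz(s,324,274,6))
E
```

```text
322.84883535063966 239.0383671828842 ((323.0, 187.0), array([317, 151,  13,  73, 634], dtype=int32), array([411.26076924, 366.41195481,   6.        ]), np.float64(65.38931577494135), np.float64(-1.3283232124123185)) [403.41088043 398.15026394   6.        ] [432.52290675 284.54979338   6.        ]
```

arm_command:
  rows:
    - [[4,0,60],-0.01]
    - [[4,0,120],-0.01]
    - [[4,0,150],-0.01]
    - [[4,0,160],-0.01]
    - [[4,0,166],-0.01]
    - [[4,0,166],-0.01]
  claw: 0.4

```text
time: 2.9
tcp_pos: [419.3, 340.4, 20.9]
tcp_rot: [0.614, 0.789, 0.001, 0.0]
wrist_force: [0.1, -0.2, 0.4]
gripper_width: 33.9
finger_force: 0.0
```

arm_command:
  rows:
    - [[0,0,0],0]
    - [[0,0,0],0]
    - [[0,0,0],0]
    - [[0,0,0],0]
  claw: 0
  grip_force: 40

```text
time: 3.4
tcp_pos: [419.4, 340.8, 21.1]
tcp_rot: [0.614, 0.789, 0.001, 0.001]
wrist_force: [0.4, -1.0, 5.2]
gripper_width: 8.7
finger_force: 39.6
```

Width 8.7 mm with the TCP at z = 21 means I caught only the top edge. I'll reopen, go 5 mm lower and grip again.

arm_command:
  rows:
    - [[0,0,0],0]
    - [[0,0,0],0]
    - [[0,0,3],0]
    - [[0,0,5],0]
    - [[0,0,5],0]
  claw: 0.35

```text
time: 4.03
tcp_pos: [417.9, 340.0, 14.0]
tcp_rot: [0.614, 0.789, -0.0, -0.0]
wrist_force: [-0.5, 0.0, -0.9]
gripper_width: 29.7
finger_force: 0.0
```

arm_command:
  rows:
    - [[0,0,0],0]
    - [[0,0,0],0]
    - [[0,0,0],0]
    - [[0,0,0],0]
  claw: 0
  grip_force: 40

```text
time: 4.53
tcp_pos: [418.4, 340.2, 14.5]
tcp_rot: [0.614, 0.789, 0.0, 0.0]
wrist_force: [0.3, -0.0, 1.1]
gripper_width: 10.6
finger_force: 41.0
```

arm_command:
  rows:
    - [[0,0,-40],0]
    - [[0,0,-100],0]
    - [[0,0,-145],0]
    - [[-60,-1,-145],0.1]
    - [[-120,-2,-145],0.1]
    - [[-180,-3,-145],0.1]
    - [[-240,-4,-145],0.1]
    - [[-300,-5,-145],0.1]

```text
time: 5.52
tcp_pos: [486.9, 46.3, 158.9]
tcp_rot: [0.653, 0.758, -0.0, -0.0]
wrist_force: [0.8, -0.6, 0.1]
gripper_width: 10.4
finger_force: 40.7
```

arm_command:
  rows:
    - [[-40,0,0],0]
    - [[-40,0,0],0]
    - [[-40,0,0],0]

```text
time: 5.9
tcp_pos: [492.5, 8.8, 158.8]
tcp_rot: [0.653, 0.757, -0.0, -0.001]
wrist_force: [0.0, -0.5, -1.2]
gripper_width: 10.5
finger_force: 40.7
```

```bash
python3 - <<'E'
from h import *
import pickle
st=ctrl.get_state();print(st['tcp_pos'],2*np.arctan2(st['tcp_rot'][1],st['tcp_rot'][0]),st['q'].round(2))
s=snap('wrist');save(s,'w2.png');pickle.dump(s,open('w2.pkl','wb'))
E
```

```text
[492.49705109   8.82924519 158.81168822] 1.718936989824684 [-0.12 -0.04 -0.16  1.45  0.    1.3 ]
```

View pics/w2.png

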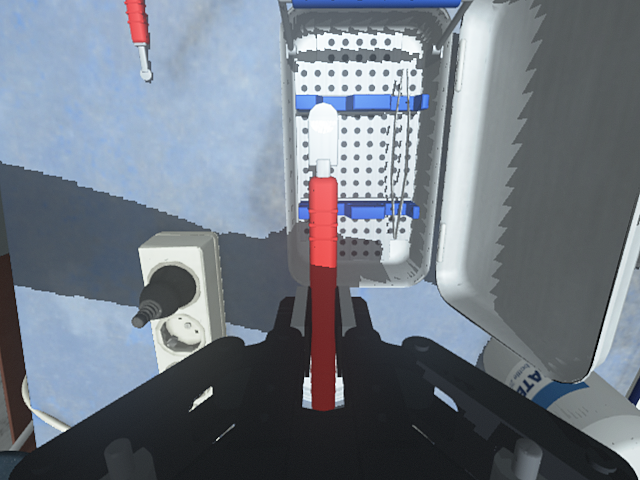

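The wrist view shows the left comb from (296,102) to (429,102), the right comb from (299,210) to (419,212), tweezers in the rear notches at (397,160), and the held spatula in column 323. I'll measure the combs and the spatula's axis.

```bash
python3 - <<'E'
from h import *
import pickle
s=pickle.load(open('w2.pkl','rb'));hsv=cv2.cvtColor(s['frame'],cv2.COLOR_RGB2HSV)
b=((abs(hsv[...,0].astype(int)-112)<12)&(hsv[...,1]>170)&(hsv[...,2]>60)).astype(np.uint8)
E_=[]
for y0,y1 in((85,120),(192,228)):
    ys,xs=np.where(b[y0:y1,285:445]);xs+=285;ys+=y0
    W=np.array([dep(s,u,v) for u,v in zip(xs,ys)]);k=(abs(W[:,2]-34)<4)
    T=np.array([onz(s,u,v,34) for u,v in zip(xs[k],ys[k])])
    a=np.array([np.cos(.148),np.sin(.148)]);p=T[:,:2]@a;q=T[:,:2]@[-a[1],a[0]]
    i0,i1=p.argmin(),p.argmax()
    print(xs[k][i0],xs[k][i1],'x-range',p.min(),p.max(),'len',np.ptp(p),'y',q.min(),q.max(),np.median(q),'z',np.median(W[k,2]))
    l=cv2.fitLine(T[:,:2].astype(np.float32),cv2.DIST_L2,0,.01,.01).ravel();print('ang',np.arctan2(l[1],l[0]))
    ph,ed=np.histogram(p,bins=24);print(ph)
    E_.append((p.min()+p.max())/2*a+np.median(q)*np.array([-a[1],a[0]]))
E_=np.array(E_);print(E_,np.linalg.norm(E_[0]-E_[1]),np.arctan2(*(E_[0]-E_[1])[::-1])-np.pi/2)
# spatula
r=(((hsv[...,0]<8)|(hsv[...,0]>174))&(hsv[...,1]>150)&(hsv[...,2]>40))
for v in (182,220,260,300,340,380,400):
    x=np.where(r[v,295:350])[0]+295;print(v,x.min(),x.max(),[onz(s,u,v,155).round(1)[:2] for u in (x.min(),x.max())], s['range_z'][v,(x.min()+x.max())//2],dep(s,(x.min()+x.max())//2,v).round(1))
print('tip',dep(s,323,110))
x=np.where(r[:,323])[0];print(x[x>150].min(),x.max())
E
```

```text
297 428 x-range 470.399477232046 561.3893077718894 len 90.98983053984341 y 30.766436272217078 39.19225809074033 38.81554086904975 z 32.514030709405105
ang 0.10277612
[ 6  0  0  1  0  0  0  0  0  0  2  0  0  0  0  0  0  0  0  0  0  0  3 14]
299 418 x-range 470.04399834887937 561.7642976363434 len 91.720299287464 y -47.91122834498887 -39.92643969811906 -46.198875488318684 z 32.69246865804931
ang 0.18296947
[ 2  0  0  0  0  0  0  0  0  0  0  0  0  0  0  0  1  0  0  0  0  0  0 14]
[[504.53087184 114.46514661]
 [517.07677141  30.38154841]] 85.01441691709468 0.14811475101540128
182 335 336 [array([488.4,  68.4]), array([488.8,  68.5])] 135.90195 [488.7  67.7 149.7]
220 310 336 [array([480.9,  51.9]), array([491.3,  53.4])] 139.92252 [486.3  51.5 150.4]
260 310 335 [array([483.3,  34.8]), array([493.6,  36.4])] 144.76607 [488.5  34.  150.8]
300 312 333 [array([486.7,  16.5]), array([495.7,  17.9])] 149.26039 [491.2  15.6 152. ]
340 312 334 [array([489.5,  -3.4]), array([499.4,  -2. ])] 156.46677 [494.8  -5.3 151.1]
380 312 334 [array([492.5, -25.1]), array([502.8, -23.6])] 163.35764 [498.2 -27.7 151. ]
400 312 333 [array([494.2, -36.7]), array([504.2, -35.1])] 166.37965 [499.4 -39.2 151.5]
tip [479.86253247  94.04419397 148.06670759]
178 410
```

```bash
python3 - <<'E'
from h import *
import pickle
s=pickle.load(open('w2.pkl','rb'));hsv=cv2.cvtColor(s['frame'],cv2.COLOR_RGB2HSV)
print(hsv[102,[300,360,400,425]],hsv[98,[300,360,425]],[dep(s,u,102).round(1) for u in (300,360,425)])
b=((abs(hsv[...,0].astype(int)-114)<14)&(hsv[...,1]>110)).astype(np.uint8)
C=[];a=np.array([np.cos(.148),np.sin(.148)]);n=np.array([-a[1],a[0]])
for y0,y1 in((85,120),(192,228)):
    ys,xs=np.where(b[y0:y1,292:445]);xs+=292;ys+=y0
    W=np.array([dep(s,u,v) for u,v in zip(xs,ys)]);k=W[:,2]>29
    T=np.array([onz(s,u,v,34) for u,v in zip(xs[k],ys[k])])[:,:2]
    p=T@a;q=T@n;e=[q[abs(p-t)<12] for t in (p.min()+6,p.max()-6)]
    print(len(p),'len',p.min(),p.max(),np.ptp(p),'y',q.min(),q.max(),'mid y at ends',[(x.min()+x.max())/2 for x in e],'z',np.percentile(W[k,2],[5,50,95]))
    C.append((p.min()+p.max())/2*a+(q.min()+q.max())/2*n)
    h,ed=np.histogram(p,bins=24);print(h)
C=np.array(C);print(C,np.linalg.norm(C[0]-C[1]),np.arctan2(*(C[0]-C[1])[::-1])-np.pi/2)
m=C.mean(0);print('mid',m,'notch',m-19*a)
E
```

```text
[[109 143 241]
 [109 140 244]
 [110 158 243]
 [109 159 239]] [[109 141 243]
 [108 137 245]
 [109 154 240]] [array([462. , 104. ,  32.1]), array([503.6, 110.1,  33.8]), array([548.8, 117. ,  32.5])]
1021 len 469.5137034667153 561.6966127017179 92.18290923500257 y 30.000314703113972 39.83100463394217 mid y at ends [np.float64(34.54886964989958), np.float64(34.9683260046251)] z [30.81395294 32.67891355 33.97761998]
[87 75 87 47  0  0  0  0  0  5 83 79 86 78 83 80 84 10  0  0  0  1 52 84]
659 len 470.02808672869617 562.0551655006884 92.02707877199225 y -48.704939673465674 -36.83388761524842 mid y at ends [np.float64(-44.37499326081473), np.float64(-42.70709024830164)] z [30.12541492 32.56615332 33.93169303]
[60 55  0  0  0  0  0  0  0  5 49 63 63 64 65 62 65 10  0  0  0  1 35 62]
[[504.81987696 110.56524841]
 [516.70703717  33.79379186]] 77.68629943542146 0.15361836938971063
mid [510.76345706  72.17952014] notch [491.97116551  69.37777457]
```

Box yaw is about 0.15 and the free notch is at (492, 69). The spatula is held centred and level. The bar's crossbar is at box y ≈ 83, z ≈ 86, above where the left blade goes. So I'll descend shifted to the right, slide in under the crossbar, then lower.

arm_command:
  rows:
    - [[25,8,0],0]
    - [[28,8,40],0]
    - [[28,8,70],0]
    - [[28,8,87],0]
    - [[28,8,87],0]
    - [[45,8,87],0]
    - [[59,8,87],0]
    - [[59,8,87],0]

```text
time: 6.95
tcp_pos: [492.7, 69.4, 73.4]
tcp_rot: [0.652, 0.758, 0.001, 0.001]
wrist_force: [0.8, 0.2, -0.4]
gripper_width: 11.0
finger_force: 40.7
```

```bash
python3 - <<'E'
from h import *
import pickle
st=ctrl.get_state();print(st['tcp_pos'],2*np.arctan2(st['tcp_rot'][1],st['tcp_rot'][0]))
s=snap('wrist');save(s,'w3.png');pickle.dump(s,open('w3.pkl','wb'))
s=snap('side');save(s,'s3.png',(200,200,400,320),4)
E
```

```text
[492.6863416   69.42845312  73.42596073] 1.7216008624190633
```

View pics/w3.png

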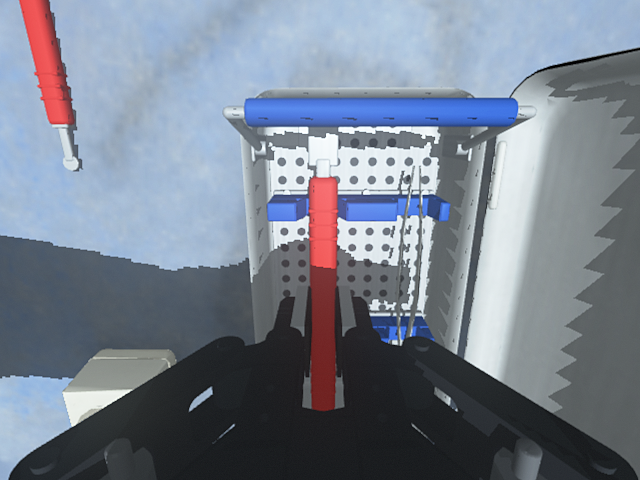

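The blade passes under the blue crossbar, and the handle (column 323) lines up with the notch gap (columns 304–341). I'll lower it now.

arm_command:
  rows:
    - [[0,-0.5,18],0]
    - [[0,-0.5,28],0]
    - [[0,-0.5,33],0]
    - [[0,-0.5,35],0]
    - [[0,-0.5,35],0]

```text
time: 7.68
tcp_pos: [491.8, 67.9, 37.3]
tcp_rot: [0.653, 0.758, -0.0, -0.0]
wrist_force: [-0.1, 0.2, -0.2]
gripper_width: 10.6
finger_force: 40.7
```

arm_command:
  rows:
    - [[0,0,1],0]
    - [[0,0,1],0]
    - [[0,0,1],0]
    - [[0,0,1],0]
  claw: 0.28

```text
time: 8.18
tcp_pos: [491.8, 68.0, 36.5]
tcp_rot: [0.653, 0.758, 0.0, 0.0]
wrist_force: [0.1, 0.9, 0.8]
gripper_width: 23.4
finger_force: 0.0
```

arm_command:
  rows:
    - [[0,0,-20],0]
    - [[0,0,-70],0]
    - [[0,0,-120],0]
    - [[-40,0,-120],0]
    - [[-80,0,-120],0]
    - [[-80,0,-120],0]

```text
time: 8.93
tcp_pos: [504.0, -13.3, 156.6]
tcp_rot: [0.654, 0.756, -0.0, 0.001]
wrist_force: [0.6, 1.0, -1.0]
gripper_width: 24.2
finger_force: 0.0
```

```bash
python3 - <<'E'
from h import *
import pickle
st=ctrl.get_state();print(st['tcp_pos'],2*np.arctan2(st['tcp_rot'][1],st['tcp_rot'][0]))
s=snap('wrist');save(s,'w4.png');pickle.dump(s,open('w4.pkl','wb'))
hsv=cv2.cvtColor(s['frame'],cv2.COLOR_RGB2HSV)
r=(((hsv[...,0]<8)|(hsv[...,0]>174))&(hsv[...,1]>150)&(hsv[...,2]>40)).astype(np.uint8)
n,l,t,c=cv2.connectedComponentsWithStats(r)
a=np.array([np.cos(.15),np.sin(.15)])
for i in range(1,n):
    if t[i,4]>100:
        ys,xs=np.where(l==i)
        for v in np.linspace(ys.min()+2,ys.max()-2,5).astype(int):
            w=dep(s,xs[ys==v].mean(),v);print(v,w.round(1),w[:2]@a)
hs=hsv
E
```

```text
[504.00168221 -13.26751777 156.55424967] 1.7155956601121163
78 [487.5  99.6  27.6] 496.8671936090429
109 [492.7  80.   28.2] 499.09176952476895
140 [495.3  59.   27.9] 498.51535731696083
171 [496.7  36.5  27.1] 496.5346315739761
202 [500.   13.4  28.9] 496.3379738174405
```

View pics/w4.png

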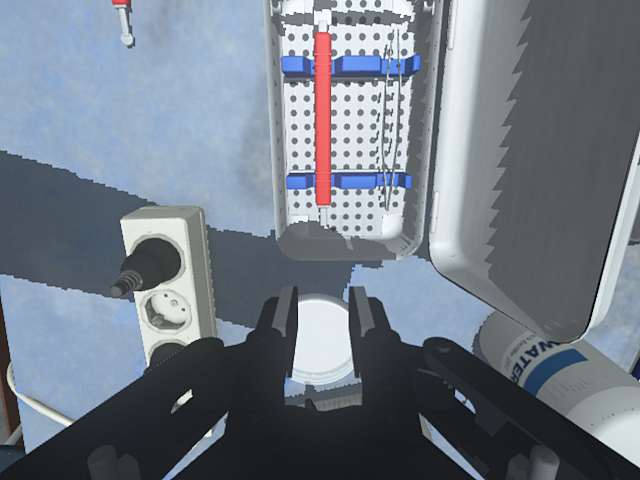

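The spatula is seated level in the free notches: handle from (322,33) to (323,205), top at z ≈ 28, and the tweezers are undisturbed. Now I close the fingers and go over the bar to its outer side.

arm_command:
  rows:
    - [[60,11,0],0]
    - [[120,11,0],0]
    - [[180,11,0],0]
    - [[204,11,0],0]
    - [[204,11,30],0]
    - [[204,11,65],0]
    - [[204,11,65],0]
  claw: 0

```text
time: 9.85
tcp_pos: [480.5, 192.5, 87.8]
tcp_rot: [0.652, 0.758, -0.003, -0.002]
wrist_force: [0.0, 0.2, 0.3]
gripper_width: -0.2
finger_force: 0.0
```

```bash
cat >> h.py <<'E'
A=np.array([np.cos(.15),np.sin(.15)]);N=np.array([-A[1],A[0]])
def box(w): return np.array([w[:2]@A-512.3,w[:2]@N+4.4,w[2]]).round(1)
def tcp():
    st=ctrl.get_state();print('tcp box',box(st['tcp_pos']),'yaw',2*np.arctan2(st['tcp_rot'][1],st['tcp_rot'][0]),'t',st['time'],st['wrist_force'])
E
python3 - <<'E'
from h import *
import pickle
tcp()
for n in ('w3','top0'):
    s=pickle.load(open(n+'.pkl','rb'))
    P=[(300,112),(380,112),(480,112)] if n=='w3' else [(315,225),(316,232),(317,240)]
    print(n,[box(dep(s,*p)) for p in P])
s=pickle.load(open('top0.pkl','rb'))
for p in [(352,164),(352,175),(310,175),(400,165)]: print('lid',box(dep(s,*p)))
E
```

```text
tcp box [ -8.4 123.   87.8] yaw 1.7209864609706107 t 9.85 [0.01070184 0.18663423 0.2982643 ]
w3 [array([-21.9,  83.3,  90. ]), array([ 3. , 83.4, 89.2]), array([33.9, 83.4, 89.8])]
top0 [array([12.9, 82.6, 94.2]), array([-0.7, 82.6, 91.9]), array([-16.6,  82.8,  90.9])]
lid [101.7  -0.8 164.8]
lid [ 99.5  -3.  106. ]
lid [105.   78.6 125.3]
lid [101.5 -96.4 120.7]
```

arm_command:
  rows:
    - [[-20,0,0],0]
    - [[-30,0,0],0]
    - [[-38,0,0],0]
    - [[-46,0,1],0]
    - [[-54,0,3],0]
    - [[-62,0,6],0]
    - [[-70,0,10],0]
    - [[-74,0,13],0]

```text
time: 10.85
tcp_pos: [494.9, 118.5, 77.6]
tcp_rot: [0.653, 0.757, -0.0, -0.0]
wrist_force: [0.2, 2.3, -1.2]
gripper_width: 0.0
finger_force: 0.6
```

```bash
python3 - <<'E'
from h import *
tcp()
for n in ('top','side'):
    s=snap(n);hsv=cv2.cvtColor(s['frame'],cv2.COLOR_RGB2HSV)
    save(s,n+'5.png',(200,200,360,300) if n=='side' else (290,140,430,270),4)
E
```

```text
tcp box [-5.2 47.6 77.6] yaw 1.718775488829335 t 10.85 [ 0.23900884  2.2977935  -1.22969043]
```

View pics/side5.png

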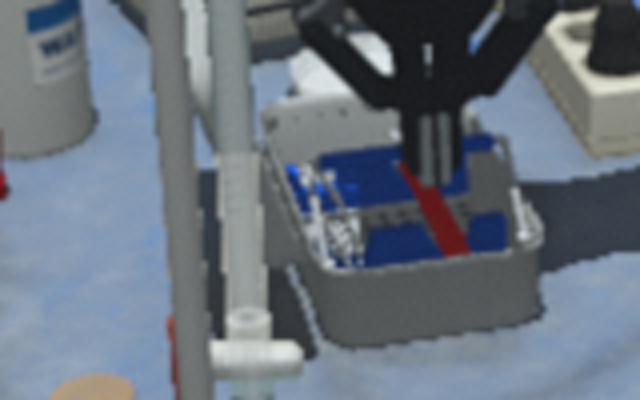

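The bar leans inward with the fingers behind it (box corner at (540,240), crossbar near (400,165)). Next I lift over it and press it down from above.

arm_command:
  rows:
    - [[0,0,-28],0]
    - [[0,0,-28],0]
    - [[-22,0,-28],0]
    - [[-22,0,-5],0]
    - [[-22,0,6],0]
    - [[-22,0,13],0]
    - [[-22,0,19],0]
    - [[-22,0,22],0]

```text
time: 11.95
tcp_pos: [498.2, 97.6, 55.9]
tcp_rot: [0.653, 0.758, -0.0, -0.0]
wrist_force: [-0.1, 0.0, -0.1]
gripper_width: -0.2
finger_force: 0.1
```

arm_command:
  rows:
    - [[0,0,1],0]
    - [[0,0,2],0]
    - [[0,0,2],0]

```text
time: 12.32
tcp_pos: [498.7, 97.4, 54.6]
tcp_rot: [0.653, 0.758, 0.0, 0.0]
wrist_force: [-0.1, -0.1, -0.5]
gripper_width: -0.1
finger_force: 0.0
```

arm_command:
  rows:
    - [[0,0,1],0]
    - [[0,0,2],0]
    - [[0,0,2],0]

```text
time: 12.7
tcp_pos: [498.9, 97.4, 54.1]
tcp_rot: [0.653, 0.758, 0.0, 0.0]
wrist_force: [-3.9, 0.9, 8.5]
gripper_width: 0.1
finger_force: 3.7
```

```bash
python3 - <<'E'
from h import *
tcp()
E
```

```text
tcp box [-4.5 26.1 54.1] yaw 1.7193037818915378 t 12.7 [-3.93097697  0.91556585  8.50261443]
```

Contact at tip z ≈ 40 with 8.5 N, which matches the bar being fully down (sleeve top at 40.5). I'll lift and check.

arm_command:
  rows:
    - [[0,0,-40],0]
    - [[0,0,-100],0]
    - [[-60,0,-130],0]
    - [[-90,0,-130],0]
    - [[-90,0,-130],0]

```text
time: 13.32
tcp_pos: [512.5, 6.2, 183.1]
tcp_rot: [0.654, 0.756, 0.0, 0.001]
wrist_force: [-0.2, 0.4, -0.8]
gripper_width: 0.2
finger_force: 0.0
```

```bash
python3 - <<'E'
from h import *
import pickle
tcp()
s=snap('wrist');save(s,'w6.png');pickle.dump(s,open('w6.pkl','wb'))
s=pickle.load(open('w6.pkl','rb'));z=s['range_z']
hsv=cv2.cvtColor(s['frame'],cv2.COLOR_RGB2HSV);b=((abs(hsv[...,0].astype(int)-112)<14)&(hsv[...,1]>110)).astype(np.uint8)
n,l,t,c=cv2.connectedComponentsWithStats(b)
for i in range(1,n):
    if t[i,4]>150: print(t[i],c[i].round(),box(dep(s,*c[i])))
E
```

```text
tcp box [ -4.6 -66.  183.1] yaw 1.7156242679330251 t 13.325 [-0.2434346   0.41993645 -0.82762924]
[377  89  17  16 218] [385.  97.] [44.7 38.3 28.4]
[271  90  30  15 384] [285.  97.] [-32.3  38.   33.7]
[316  90  50  15 665] [340.  97.] [ 9.7 37.9 33.5]
[ 277  118  112   12 1251] [333. 124.] [ 3.7 18.3 40.7]
[317 189  47  17 598] [340. 197.] [ 10.1 -39.5  33.1]
[372 189  17  16 200] [380. 196.] [ 44.7 -39.8  28.6]
[276 190  27  16 349] [289. 197.] [-32.1 -39.3  33.5]
[590 273  50 111 905] [616. 330.] [ 283.2 -173.8   23.7]
[489 348  53  38 705] [512. 364.] [ 147.4 -166.    83.9]
[602 444  38  36 708] [624. 462.] [ 174.5 -176.   160.5]
```

View pics/w6.png

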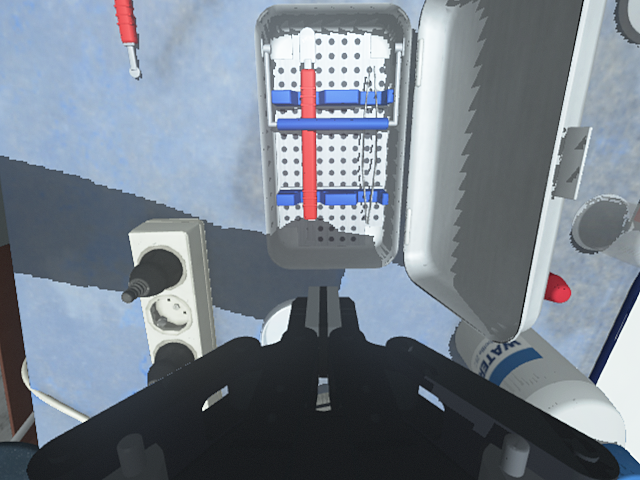

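The bar is fully down (sleeve top z ≈ 40.7, crossbar at (333,124)), and the spatula and tweezers are both in their notches. Next I check the room behind the lid.

```bash
python3 - <<'E'
from h import *
import pickle
s=pickle.load(open('top0.pkl','rb'))
P=np.array([dep(s,u,v) for v in range(80,190) for u in range(270,440)])
B=np.c_[P[:,:2]@A-512.3,P[:,:2]@N+4.4,P[:,2]]
ys=np.arange(-90,91,20)
print('y',ys)
for x in range(60,240,10):
    print(x,[int(B[(abs(B[:,0]-x-5)<5)&(abs(B[:,1]-y)<10),2].max(initial=-99)) for y in ys])
E
```

```text
y [-90 -70 -50 -30 -10  10  30  50  70  90]
60 [-99, -99, -99, -99, -99, -99, -99, -99, -99, -99]
70 [63, 51, 50, -99, -99, -99, -99, -99, -99, -99]
80 [76, 76, 78, 76, 78, 78, 79, 79, 79, 139]
90 [162, 164, 165, 164, 164, 164, 164, 162, 164, 162]
100 [158, 160, 159, 161, 171, 170, 159, 159, 160, 156]
110 [152, 155, 154, 153, 154, 154, 154, 153, 154, 152]
120 [-99, -99, -99, -99, -99, -99, -99, -99, -99, -99]
130 [-99, -99, -99, -99, -99, -99, -99, -99, -99, -99]
140 [-99, -99, -99, -99, -99, -99, -99, -99, -99, 2]
150 [-99, -99, -99, -99, -99, -99, -99, -99, -99, 5]
160 [3, 3, 3, 5, 4, 4, 3, 3, 3, 5]
170 [5, 4, 4, 4, 5, 4, 4, 4, 4, 5]
180 [4, 5, 4, 3, 4, 5, 5, 3, 6, 3]
190 [4, 5, 4, 4, 8, 4, 5, 3, 5, 4]
200 [5, 4, 4, 4, 5, 4, 4, 5, 4, 4]
210 [4, 5, 4, 6, 4, 6, 3, 4, 5, 4]
220 [5, 5, 5, 5, 5, 5, 4, 4, 4, 12]
230 [70, 72, 18, 3, 3, 4, 5, 5, 4, 52]
```

arm_command:
  rows:
    - [[0,0,-50],-0.2]
    - [[30,0,-52],-0.4]
    - [[60,30,-52],-0.6]
    - [[95,80,-52],-0.8]
    - [[95,120,-52],-1.0]
    - [[95,155,-52],-1.2]
    - [[95,157,-52],-1.4]
    - [[95,157,-52],-1.57]

```text
time: 14.38
tcp_pos: [652.6, 127.2, 232.2]
tcp_rot: [-0.043, 0.999, 0.0, -0.002]
wrist_force: [-0.2, -0.3, 0.1]
gripper_width: 0.2
finger_force: 0.0
```

arm_command:
  rows:
    - [[0,0,0],0]
    - [[0,0,0],0]

```text
time: 14.62
tcp_pos: [652.5, 126.3, 233.9]
tcp_rot: [-0.038, 0.999, 0.0, -0.0]
wrist_force: [0.2, 1.1, 0.1]
gripper_width: 0.3
finger_force: 0.0
```

```bash
python3 - <<'E'
from h import *
tcp();print(ctrl.get_state()['q'].round(2),ctrl.get_state()['tcp_rot'])
E
```

```text
tcp box [151.7  31.7 233.9] yaw 3.21766295840608 t 14.625 [0.19644211 1.07234819 0.14896003]
[0.09 0.43 0.53 1.67 0.   0.01] [-3.80259786e-02  9.99276652e-01  6.55520841e-05 -4.38921683e-04]
```

Nothing is closer than box x = 230 behind the lid. I'll descend behind it and push it forward to upright.

arm_command:
  rows:
    - [[0,0,50],-0.07]
    - [[0,0,92],-0.07]
    - [[10,0,94],-0.07]
    - [[22,0,94],-0.07]
    - [[32,0,94],-0.07]
    - [[42,0,94],-0.07]
    - [[51,0,94],-0.07]
    - [[59,0,94],-0.07]

```text
time: 15.62
tcp_pos: [593.7, 120.9, 140.6]
tcp_rot: [-0.074, 0.997, -0.0, 0.0]
wrist_force: [1.1, 1.2, 1.1]
gripper_width: 0.1
finger_force: 0.8
```

```bash
python3 - <<'E'
from h import *
tcp()
E
```

```text
tcp box [ 92.8  35.2 140.6] yaw 3.2890779785157225 t 15.625 [1.11182946 1.22816734 1.09965665]
```

arm_command:
  rows:
    - [[10,0,-1],0]
    - [[20,0,-2],0]
    - [[31,0,-3],0]
    - [[42,0,-2],0]
    - [[53,0,1],0]
    - [[65,0,6],0]
    - [[75,0,12],0]
    - [[85,0,19],0]

```text
time: 16.62
tcp_pos: [509.2, 108.3, 120.9]
tcp_rot: [-0.074, 0.997, 0.0, -0.0]
wrist_force: [1.3, -0.1, -0.6]
gripper_width: -0.1
finger_force: 0.3
```

```bash
python3 - <<'E'
from h import *
tcp();s=snap('side');save(s,'s7.png',(180,170,400,310),3.6)
E
```

```text
tcp box [  7.4  35.4 120.9] yaw 3.2893019949960838 t 16.625 [ 1.33803394 -0.10233554 -0.55017911]
```

View pics/s7.png

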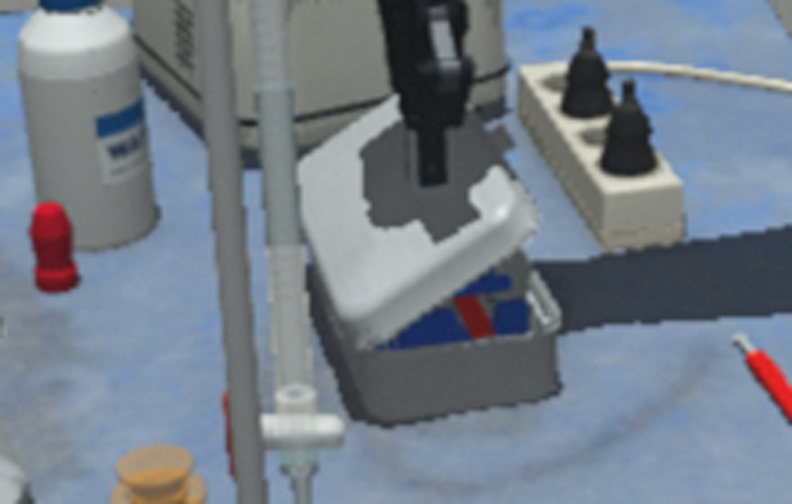

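The lid is at about 35°, with the fingers on its outer face at (430,180). Carrying on down.

arm_command:
  rows:
    - [[6,0,4],0]
    - [[11,0,9],0]
    - [[15,0,15],0]
    - [[19,0,21],0]
    - [[22,0,27],0]
    - [[25,0,32],0]
    - [[27,0,36],0]
    - [[28,0,39],0]

```text
time: 17.68
tcp_pos: [482.2, 104.2, 82.0]
tcp_rot: [-0.074, 0.997, 0.0, -0.0]
wrist_force: [-0.1, 0.4, -0.6]
gripper_width: -0.4
finger_force: 0.0
```

arm_command:
  rows:
    - [[0,0,1],0]
    - [[0,0,2],0]
    - [[0,0,2],0]

```text
time: 18.05
tcp_pos: [482.6, 104.3, 80.5]
tcp_rot: [-0.074, 0.997, 0.0, 0.0]
wrist_force: [0.3, -0.1, 0.2]
gripper_width: 0.2
finger_force: 0.0
```

arm_command:
  rows:
    - [[0,0,1],0]
    - [[0,0,2],0]
    - [[0,0,2],0]

```text
time: 18.42
tcp_pos: [482.7, 104.3, 80.3]
tcp_rot: [-0.074, 0.997, -0.0, 0.001]
wrist_force: [-3.3, -0.4, 7.8]
gripper_width: 0.2
finger_force: 4.2
```

Firm contact at tip z ≈ 66.3, which matches the lid being shut (66.5). I'll retreat and verify.

arm_command:
  rows:
    - [[0,0,-30],0]
    - [[0,0,-80],0]
    - [[0,0,-130],0]
    - [[0,0,-150],0]
    - [[0,60,-150],0]
    - [[0,110,-150],0]
    - [[0,110,-150],0]
    - [[0,110,-150],0]

```text
time: 19.42
tcp_pos: [466.1, 212.9, 228.1]
tcp_rot: [-0.074, 0.997, -0.0, -0.0]
wrist_force: [1.0, 0.3, -0.3]
gripper_width: -0.1
finger_force: 0.0
```

```bash
python3 - <<'E'
from h import *
import pickle
tcp();s=snap('top');pickle.dump(s,open('top8.pkl','wb'));save(s,'top8.png',(180,130,500,350),2.4)
P=np.array([dep(s,u,v) for v in range(180,275) for u in range(300,415)])
B=np.c_[P[:,:2]@A-512.3,P[:,:2]@N+4.4,P[:,2]]
for x in (-40,-20,0,20,40): print(x,[np.median(B[(abs(B[:,0]-x)<6)&(abs(B[:,1]-y)<10),2]).round(1) for y in (-70,-35,0,35,70)])
E
```

```text
tcp box [-19.6 145.3 228.1] yaw 3.2899687296400573 t 19.425 [ 0.96798338  0.25541251 -0.33705153]
-40 [np.float64(67.7), np.float64(67.3), np.float64(67.5), np.float64(67.8), np.float64(67.7)]
-20 [np.float64(67.3), np.float64(67.9), np.float64(67.6), np.float64(67.8), np.float64(68.0)]
0 [np.float64(67.8), np.float64(68.2), np.float64(67.3), np.float64(67.5), np.float64(67.7)]
20 [np.float64(67.7), np.float64(67.4), np.float64(67.5), np.float64(67.6), np.float64(67.8)]
40 [np.float64(67.4), np.float64(67.7), np.float64(67.7), np.float64(67.5), np.float64(67.9)]
```

View pics/top8.png

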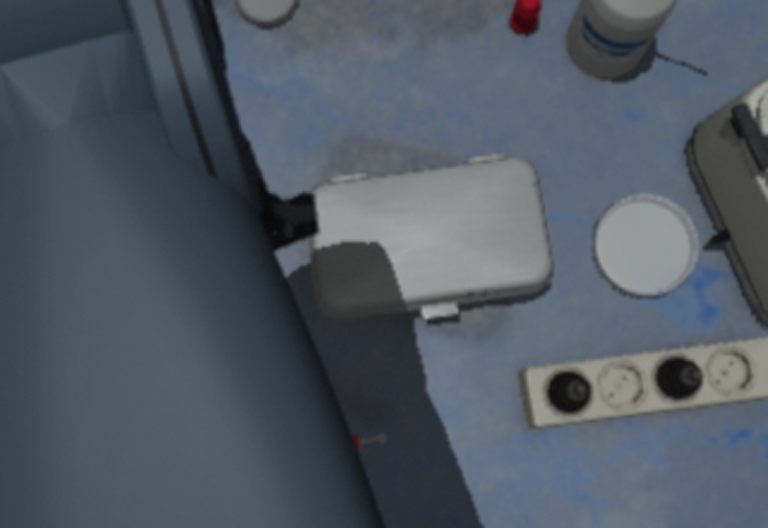

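The lid is flat to within 0.5 mm across its whole top, so it is shut. The dish is in place, and the arm is clear of everything.

```bash
python3 -c "
from h import *
print(ctrl.job_done())"
```

```text
the job is handed in; nothing more can be done
None
```

The job is handed in at about 19.5 s: the farther red-handled spatula is in the free notches, the hold-down bar is fully down, the lid is shut, and I left the tweezers, bottle and dish alone.

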